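# Load the field meter's battery bay

## Robot

A 6-joint arm with a two-finger parallel gripper is mounted at the origin on the work surface. World frame = base frame: x ahead of the robot, y to its left, z up, the work surface at z = 0. Lengths are in m, angles in degrees, forces in N, time in s.
With the tool pointing down it reaches from about 0.35 to 0.95 m from the base axis. Payload 17.4 kg.
Tool frame: the origin (TCP) lies on the centre line of the jaws, within the pads' length; the fingertips stand 17 mm ahead of it and the grasp point (between the pads) lies 2 mm behind it (r.tcp_to_tips is the distance from the TCP to the fingertips, in m); z points along the fingers, y is the direction in which the jaws open and shut (so a half turn about z gives the same grasp; the last joint's range is limited). The gripper opens to 93 mm and grips with 3 to 60 N. Pads are 15 mm wide; open, the fingers measure 128 mm over their backs; the gripper's body (75 mm by 188 mm) begins 65 mm behind the grasp point.
Start: joints at [-2.166, 6.646, 82.598, -0, 90.757, -2.166], TCP at [0.675, -0, 0.236] pointing down, gripper open.
Joint ranges: [-162.19, 162.19], [-47.58, 125.68], [4.15, 143.07], [-65.23, 245.23], [0.69, 171.88], [-170.13, 170.13]. Speed limits (degrees/s): [108.29, 108.29, 127.2, 180, 180, 180].

## Interface

Orientations are given as a 3x3 rotation matrix whose columns are the frame's x, y, z axes.
In Python, from rig import telemetry, vision, hand_in, r gives the robot as it stands.
- The arm moves only by the shell command python3 -m inch 'ROWS' [OPENING] [FORCE]. ROWS is a JSON object of lists of equal length, an entry for each row: "slide": the shift along the tool's x, y, z in m, a list of three; "dr": the turn, a rotation vector about the tool's x, y, z in degrees, a list of three. In form: {"slide": [[dx, dy, dz], ...], "dr": [[wx, wy, wz], ...]}. A call has exactly 5 rows; each row shifts and turns the commanded pose from where the row before left it, along the tool's axes as they then stand; what a row does not reach is not made up. A row lasts 1/12 s, in which the tool goes at most 41.7 mm and 7.16 degrees, less where a joint would pass 70% of its speed; a pose out of reach is approached as far as the arm can. A call with a gripper value outside its range is refused whole. OPENING is the closure, from -1 (fully open) to 1 (shut), set as the call begins (- or left out, the last holds). The fingers move at their own pace and stop on an object; FORCE is the grip in N (left out, the last holds). Time passes only in rows, so rows that do not move let the fingers close, or fill a call up. It gives the time, the measured TCP pose, the force and the opening at its end, in the units of the state.
- telemetry.observe(): the state, without advancing time (a new reading comes with each control period).
- vision.snapshot(name): name is "scene" or "side" or "wrist"; returns (picture, depth): 420x560x3 uint8, red, green, blue; 420x560 float32, m along the optical axis (not along the pixel's ray), 0 where there is no reading.
- vision.camera_params(name): a dict with "K" (3x3 intrinsics, pixels), "position" and "attitude" of the camera in the world; the wrist camera has in their place "T_tool_cam" (4x4, takes a point from camera to tool coordinates, whose origin is the TCP and whose axes are the flange's). Camera axes: x right, y up, looking along -z (the intrinsics and any distortion apply to the point x, -y, -z); pixel columns grow to the right and rows downward; lengths in m; the calibration is good to about 2 mm. A picture is of the moment at which its call begins: read the wrist's pose just before it. camera_params takes no time and is no camera call.
- hand_in(): hands the job in, once; it reports no verdict.
The state is a dict: "t": time; "joint_positions": joint angles; "qd": joint speeds; "effort": joint torques, N m; "position": TCP position; "ee_rot": TCP orientation; "force": force on the tool from outside, world axes, zero at the start; "moment": the same for the moment, N m; "width": finger opening in m.
Only numpy, scipy, OpenCV 4.12 (cv2) and the standard library are available. Lean on these libraries where they do the work, as an engineer would, in place of code of your own. Each camera call takes 0.05 s, during which the arm holds its last target. There are 200 camera calls.

## Task

Put the fresh green cell into the open battery bay of the field meter: minus end first under the hoop and against the coil spring, then its plus end down behind the red wall, so that it lies fully home and level, held by the spring. Work gently, do not overstrain the spring, leave the spent grey cell, the blue bay cover and the nearby beaker where they are, and let go.

Things in the scene. Friction and masses are not known exactly. Their poses are not given: they have to be found in the camera images.
- cell_center (a point): centre of the fresh cell, on its axis: green cylinder 21 mm in diameter, 70 mm long over all, 68 g, yellow band near its plus end, which has a steel button (8 mm across, 1.5 mm long, within the 70); the minus end is flat. x axis along the cell to the plus end (y, z turn as it rolls). It lies level in a lane of the rest, 28.5 mm above the table
- cell_plus (a point): tip of the fresh cell's plus button, 35 mm from its centre along its x axis
- spent_center (a point): centre of the spent cell, same size, grey with a black band, in the other lane of the rest (90 mm from the fresh one); leave it
- rest_mid (a point): fixed grey rest with two white lanes, 100 x 150 mm; the point is the middle of its underside, the lanes run along its x. Each cell is held at its two ends by white saddles 18 mm high whose cheeks rise 6 mm more; 40 mm of the cell's middle is free on both sides, down to the rest's 5 mm plate
- bay (a point): nominal centre of a seated cell in the battery bay of the fixed field meter, 42.5 mm above the table. x level, along the bay to the spring end and the meter's blue case (begins 73 mm away, 46 mm high); z up. The cell lies in a black sled clipped in with play: the whole sled (spring, hoop, wall, beds) sits up to 10 mm to +x or -x of its nominal place, differently each time
- bed (a point): nominal middle of the sled, at the height of its beds, 32 mm above the table (10.5 mm below the bay point, same axes). Beds under the cell at x -35 to -26 and +16 to +32 mm; between them it is open to 16 mm below the beds, so fingers can reach down beside the cell's middle; the meter's base below is 84 mm wide, 12 mm high. The seated cell reaches from x -35 to +35 mm
- spring_face (a point): nominal middle of the free spring contact's face, a copper plate 16 mm wide reaching from 1 to 25 mm above the beds, 27 mm to +x of the sled's middle, facing -x: the cell's minus end goes here. A cell slanting 14 degrees touches it with its upper edge when its centre is 9.5 mm to -x of the sled's middle. Black spring housing 20 mm behind it, 26 mm above the beds
- hoop (a point): nominal middle of the underside of the orange hoop over the spring end: 30 mm above the beds, 27 mm to +x of the sled's middle; bar 6 mm wide (along x), 4 mm thick, posts 29 mm apart inside. A level cell high enough to pass the red wall does not fit under it: the cell goes in slanting, minus end low, about 14 degrees
- wall_top (a point): nominal top of the inner face of the fixed red wall: 11 mm above the beds, 35 mm to -x of the sled's middle, 10 mm thick. The cell's plus end drops in behind it, between cheeks 24 mm apart and 7 mm high. For the plus end to pass, the cell's centre must be 1 to 4 mm to +x of its seated place
- spring_contact (a joint): travel of the spring contact in m: 0 free, grows as it is pressed in towards +x; 1.2 N per mm, no preload; 0.008 with a cell seated, about 0.012 while a slanting cell is pressed far enough to pass the wall; beyond 0.0135 the coil is overstrained, hard stop at 0.016
- cover (a point): blue cover of the bay, 100 x 45 x 11 mm, lying on the table; bystander; the point is the centre of its underside
- beaker_a: empty glass beaker near the rest, 90 mm across, 120 mm tall; bystander; origin at centre of its underside

How it is judged (in metres and radians):
On the way:
1. the cell presses the spring in by 6 mm or more while its plus end is still raised (slanting by 5 degrees or more) (value of joint spring_contact above 0.006 m and angle between cell_center's own x axis and vertical below 1.484 rad and distance between cell_center and bay below 0.035 m), for 0.1 s.
At the end, for the whole second after the job is handed in: The green cell lies at rest in the sled, plus end at the red wall: level and in line with the bay within 4 degrees, its centre within 2 mm of the seated height, 4 mm sideways and 13 mm lengthwise of the bay point (the sled's 10 mm play included), the spring pressed in by 6.5 to 9.5 mm (value of joint spring_contact between 0.0065 and 0.0095 m and z of cell_center in the frame of bay between -0.002 and 0.002 m and x of cell_center in the frame of bay between -0.013 and 0.013 m and y of cell_center in the frame of bay between -0.004 and 0.004 m and x of cell_plus in the frame of bay below -0.02 m and angle between the x axis of cell_center and the x axis of bay, either way round below 0.07 rad and linear speed of cell below 0.01 m/s); the robot touches nothing.
It fails at once if the spring contact is pressed in by more than 13.5 mm (overstrained) (value of joint spring_contact above 0.0135 m).
It fails at once if the cell is pressed against the sled or its spring with more than 25 N (contact force between cell and sled above 25 N).
It fails at once if the spent cell, the cover or the beaker is moved by more than 20 mm (distance of any of spent_center, cover, beaker_a from where it was at the start of the episode above 0.02 m).
It also fails if it takes over 45 s, if anything falls off the work surface, if the arm or the gripper's body presses on something with over 40 N, if the wrist force passes 120 N, or if a joint passes its speed limit or range.

## Working session

There is one attempt and no reset: what is moved stays moved. The work goes in short steps, Python scripts to look and compute and a shell command to move; the robot and the scene stay as the last step left them, time stands still between calls to the robot, and variables do not carry over. Pictures are saved under pics/ and viewed, about 8 in all and at most 12, crops included, and the job is handed in when it is done.

```bash
mkdir -p pics; ls; python3 - <<'E'
from rig import telemetry, vision
import cv2,numpy as np
o=telemetry.observe();print({k:np.round(v,3) for k,v in o.items()})
for n in("scene","side","wrist"):
    p,d=vision.snapshot(n);np.savez(f"pics/{n}0.npz",p=p,d=d);cv2.imwrite(f"pics/{n}0.png",p[:,:,::-1]);print(n,vision.camera_params(n))
a=[cv2.imread(f"pics/{n}0.png") for n in("scene","side")]
cv2.imwrite("pics/both.png",cv2.resize(np.vstack(a),None,fx=.7,fy=.7))
E
```

```text
pics
{'t': np.float64(0.0), 'joint_positions': array([-2.1660e+00,  6.6740e+00,  8.2636e+01,  1.0000e-03,  9.0756e+01,
       -2.1630e+00]), 'qd': array([-0.026, -0.006, -0.006,  0.116, -0.105, -0.033]), 'effort': array([-2.0000e-03, -7.2127e+01, -6.2261e+01,  7.8000e-02,  2.4000e-02,
       -0.0000e+00]), 'position': array([ 0.675, -0.   ,  0.235]), 'ee_rot': array([[ 0.   ,  1.   , -0.001],
       [ 1.   , -0.   ,  0.   ],
       [ 0.   , -0.001, -1.   ]]), 'force': array([-0.186,  0.886,  0.853]), 'moment': array([ 0.05 ,  0.063, -0.016]), 'width': np.float64(0.093)}
scene {'K': array([[496.42723381,   0.        , 272.04453925],
       [  0.        , 496.42723381, 214.56650062],
       [  0.        ,   0.        ,   1.        ]]), 'position': array([ 1.29626949, -0.16823716,  0.99554576]), 'attitude': array([[ 0.07535707, -0.78022703,  0.62094049],
       [ 0.99714433,  0.06205397, -0.04304066],
       [-0.00495033,  0.62241071,  0.78267516]])}
side {'K': array([[471.79239069,   0.        , 282.88448452],
       [  0.        , 471.79239069, 209.03133758],
       [  0.        ,   0.        ,   1.        ]]), 'position': array([ 0.35143407, -0.8615804 ,  0.66501066]), 'attitude': array([[ 0.95690101,  0.18159657, -0.22663438],
       [-0.29024523,  0.57138029, -0.76764723],
       [-0.00990769,  0.80034196,  0.59946192]])}
wrist {'K': array([[361.37400726,   0.        , 285.05576168],
       [  0.        , 361.37400726, 202.82276154],
       [  0.        ,   0.        ,   1.        ]]), 'T_tool_cam': array([[ 1.57949222e-04,  9.71293631e-01,  2.37883704e-01,
         6.52496282e-02],
       [ 9.99999970e-01, -1.08929219e-04, -2.19211993e-04,
        -2.93535706e-04],
       [-1.87006727e-04,  2.37883732e-01, -9.71293619e-01,
        -1.49728951e-01],
       [ 0.00000000e+00,  0.00000000e+00,  0.00000000e+00,
         1.00000000e+00]])}
```

View pics/scene0.png

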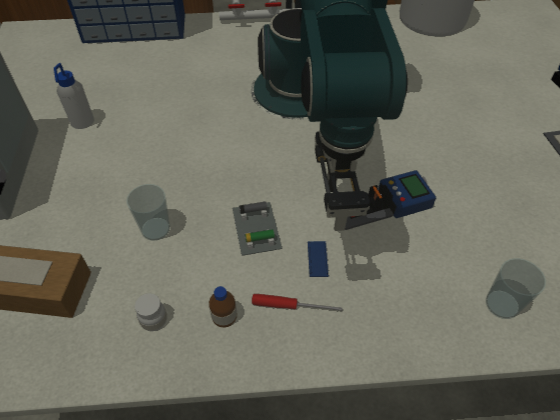

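View pics/side0.png

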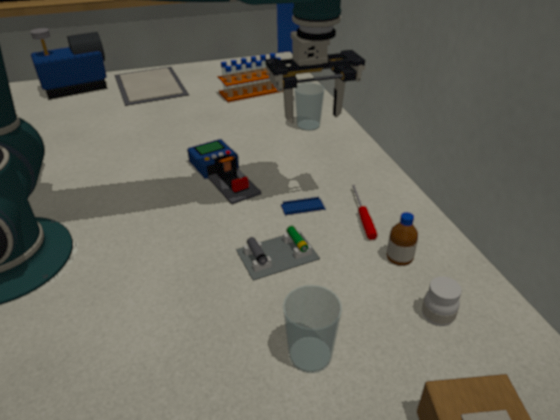

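```bash
cat > h.py <<'E'
import numpy as np,cv2
from rig import telemetry,vision
def cam(n,o=None):
    c=vision.camera_params(n);K=c["K"]
    if n=="wrist":
        T=c["T_tool_cam"];R=o["ee_rot"]@T[:3,:3];p=o["position"]+o["ee_rot"]@T[:3,3]
    else: R,p=c["attitude"],c["position"]
    return K,R,p
def snap(n):
    o=telemetry.observe();p,d=vision.snapshot(n);return p,d,cam(n,o)
def xyz(d,C):
    K,R,p=C;v,u=np.indices(d.shape)
    q=np.stack([(u-K[0,2])/K[0,0]*d,-(v-K[1,2])/K[1,1]*d,-d],-1);return q@R.T+p
def ray(uv,z,C):
    K,R,p=C;uv=np.atleast_2d(uv).astype(float)
    q=np.c_[(uv[:,0]-K[0,2])/K[0,0],-(uv[:,1]-K[1,2])/K[1,1],-np.ones(len(uv))]@R.T
    return p+q*((z-p[2])/q[:,2])[:,None]
def proj(P,C):
    K,R,p=C;q=(np.atleast_2d(P)-p)@R
    return np.c_[K[0,2]-K[0,0]*q[:,0]/q[:,2],K[1,2]+K[1,1]*q[:,1]/q[:,2]]
H={"green":(45,80,100,60),"yellow":(22,35,130,100),"red":(0,6,150,80),"orange":(8,18,170,120),"blue":(105,125,120,40)}
def mask(p,c):
    h=cv2.cvtColor(p,cv2.COLOR_RGB2HSV);a,b,s,v=H[c]
    return cv2.inRange(h,(a,s,v),(b,255,255))
def blobs(p,d,C,c,amin=15):
    X=xyz(d,C);n,L,S,M=cv2.connectedComponentsWithStats(mask(p,c))
    for i in range(1,n):
        if S[i,4]>=amin:
            m=(L==i)&(d>0);P=X[m]
            if len(P): print(c,M[i].round(1),S[i],"med",np.median(P,0).round(4),"lo",np.percentile(P,3,0).round(4),"hi",np.percentile(P,97,0).round(4))
E
python3 - <<'E'
from h import *
o=telemetry.observe()
for n in("scene","side","wrist"):
    f=np.load(f"pics/{n}0.npz");C=cam(n,o);print(n)
    for c in H: blobs(f["p"],f["d"],C,c,20)
E
```

```text
scene
green [413.9 185.4] [402 176  24  20 260] med [0.4784 0.2516 0.0481] lo [0.4491 0.2317 0.0443] hi [0.5064 0.2724 0.0512]
green [261.8 234.3] [250 230  24  10 161] med [ 0.5941 -0.1442  0.0366] lo [ 0.5835 -0.1705  0.0303] hi [ 0.6016 -0.1189  0.0412]
yellow [247.8 236. ] [246 233   4   7  21] med [ 0.5969 -0.1778  0.0374] lo [ 0.588  -0.1823  0.0338] hi [ 0.6035 -0.1751  0.043 ]
red [236.2   4.5] [229   4  15   2  25] med [-0.3719 -0.1735  0.091 ] lo [-0.3785 -0.1957  0.0868] hi [-0.3633 -0.1515  0.0936]
red [273.8 300.6] [252 294  45  14 436] med [ 0.7663 -0.1291  0.0233] lo [ 0.7501 -0.1729  0.0151] hi [ 0.7795 -0.0836  0.0277]
blue [79.5 30.8] [74 17 13 26 60] med [-0.3203 -0.7201  0.0476] lo [-0.3288 -0.7257  0.0036] hi [-0.3129 -0.7113  0.0963]
blue [63.4 76.8] [ 54  63  20  24 270] med [ 0.1151 -0.6558  0.1646] lo [ 0.0846 -0.6728  0.1438] hi [ 0.1593 -0.6382  0.2145]
blue [406.8 191.5] [381 171  54  39 627] med [0.5051 0.2228 0.0456] lo [0.4349 0.1821 0.0412] hi [0.5397 0.2884 0.0495]
blue [317.3 258.6] [308 242  20  34 579] med [ 0.6525 -0.0161  0.004 ] lo [ 6.054e-01 -
[... 1985 characters left out ...]
36 -0.1644  0.0383] lo [ 0.5845 -0.1737  0.0344] hi [ 0.6014 -0.155   0.0402]
red [117.8  95.5] [ 96  86  44  21 393] med [0.5227 0.0814 0.0436] lo [0.505  0.0744 0.042 ] hi [0.5404 0.0891 0.0451]
red [369.6 270.7] [356 253  25  33 545] med [ 0.7653 -0.0979  0.0243] lo [ 0.7071 -0.1134  0.0187] hi [0.7752 0.0051 0.2488]
red [354.7 329.4] [344 325  22  11 176] med [ 0.7524 -0.169   0.025 ] lo [ 0.7432 -0.1759  0.0195] hi [ 0.7624 -0.163   0.0268]
orange [74.4  9.8] [ 57   2  36  17 269] med [0.5056 0.1466 0.0666] lo [0.4921 0.142  0.0654] hi [0.5185 0.1514 0.0686]
blue [262.  192.6] [ 217  170   93   46 3570] med [ 0.6497 -0.0161  0.0048] lo [ 0.6039 -0.037   0.0033] hi [0.6959 0.0049 0.0122]
```

View pics/wrist0.png

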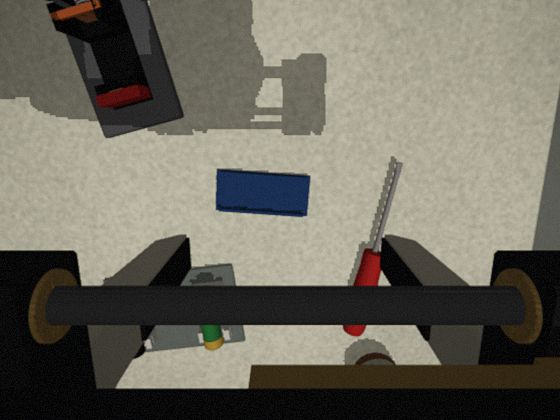

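Wrist view: bay at top left (wall at 118,95, hoop at 74,10), rest half hidden at (210,332), with yellow/plus towards −y. The bay's +x runs towards +y, so no flip is needed. I'll move to look at the rest unobstructed.

```bash
python3 -m inch '{"slide":[[-0.038,-0.016,0],[-0.038,-0.016,0],[-0.038,-0.016,0],[-0.038,-0.016,0],[-0.038,-0.016,0]],"dr":[[0,0,0],[0,0,0],[0,0,0],[0,0,0],[0,0,0]]}' -1; python3 -m inch '{"slide":[[0,0,0],[0,0,0],[0,0,0],[0,0,0],[0,0,0]],"dr":[[0,0,0],[0,0,0],[0,0,0],[0,0,0],[0,0,0]]}'
python3 - <<'E'
from h import *
p,d,C=snap("wrist");np.savez("pics/w1.npz",p=p,d=d,R=C[1],t=C[2]);cv2.imwrite("pics/w1.png",p[:,:,::-1])
for c in("green","yellow","red","orange"): blobs(p,d,C,c,20)
m=mask(p,"green")|mask(p,"yellow");n,L,S,M=cv2.connectedComponentsWithStats(m);i=1+S[1:,4].argmax()
c=cv2.findContours((L==i).astype(np.uint8),0,2)[0][0];b=cv2.minAreaRect(c);print(b);print(ray(cv2.boxPoints(b),.0285,C).round(4))
E
```

```text
t: 0.57
position: [0.5939, -0.1914, 0.2355]
ee_rot: [[-0.0, 1.0, -0.0], [1.0, 0.0, 0.0], [0.0, -0.0, -1.0]]
force: [0.6, 0.7, 0.3]
width: 0.0929
t: 0.98
position: [0.5955, -0.1889, 0.2355]
ee_rot: [[-0.001, 1.0, -0.0], [1.0, 0.001, 0.0], [0.0, -0.0, -1.0]]
force: [-0.1, -0.1, -0.5]
width: 0.0934
green [277.6 119.7] [267 107  20  32 332] med [ 0.5885 -0.1252  0.0384] lo [ 0.5798 -0.1427  0.035 ] hi [ 0.596  -0.1179  0.0405]
green [281.4 153.9] [271 139  22  30 547] med [ 0.5913 -0.1605  0.0382] lo [ 0.5826 -0.173   0.0337] hi [ 0.6009 -0.1475  0.0402]
yellow [282.7 169.4] [275 168  15   4  22] med [ 0.5937 -0.1749  0.0392] lo [ 0.586  -0.1766  0.0368] hi [ 0.5984 -0.1738  0.0409]
red [453.7 119.8] [ 428   67   52  104 2185] med [ 0.7594 -0.1288  0.0245] lo [ 0.7446 -0.1736  0.0187] hi [ 0.7741 -0.0839  0.027 ]
((281.871337890625, 154.71286010742188), (33.433250427246094, 19.900745391845703), 84.2894058227539)
[[ 0.5808 -0.1471  0.0285]
 [ 0.6    -0.1451  0.0285]
 [ 0.6035 -0.1777  0.0285]
 [ 0.5838 -0.1798  0.0285]]
```

View pics/w1.png

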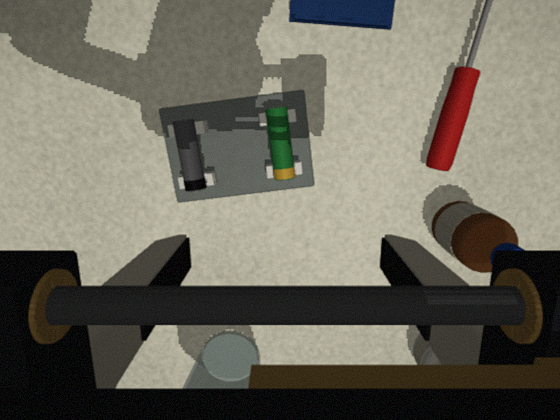

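The cell is clear: minus end at about (274,102), yellow plus end at (284,179), shadow across the middle; beaker lower left, out of the way. Depth above 30 mm isolates the cell, so I'll fit its axis from that.

```bash
python3 - <<'E'
from h import *
f=np.load("pics/w1.npz");C=(cam("scene")[0]*0+vision.camera_params("wrist")["K"],f["R"],f["t"]);X=xyz(f["d"],C)
m=(f["d"]>0)&(X[...,2]>.0305)&(X[...,2]<.045)&(abs(X[...,0]-.59)<.03)&(abs(X[...,1]+.145)<.06)
P=X[m];print(len(P),np.percentile(P[:,2],[50,95,99]))
# mid x per y-bin
ys=np.arange(-.175,-.115,.004);mid=[]
for y in ys:
    q=P[abs(P[:,1]-y)<.002]; 
    if len(q)>5: mid.append((y,(q[:,0].min()+q[:,0].max())/2,q[:,2].max()))
mid=np.array(mid);print(mid.round(4));k=np.polyfit(mid[:,0],mid[:,1],1);print("slope",k,np.degrees(np.arctan(k[0])))
t=P[P[:,2]>.036];print("y range",np.percentile(t[:,1],[0,1,99,100]).round(4), t[:,1].min(),"all",P[:,1].min(),P[:,1].max())
# rest plate angle
m2=(f["d"]>0)&(X[...,2]>.003)&(X[...,2]<.045)&(abs(X[...,0]-.54)<.12)&(abs(X[...,1]+.145)<.07)
n,L,S,_=cv2.connectedComponentsWithStats(m2.astype(np.uint8));i=1+S[1:,4].argmax()
print("rest",cv2.minAreaRect((X[L==i][:,:2]*1000).astype(np.float32)))
E
```

```text
1519 [0.03798348 0.04006355 0.04073454]
[[-0.175   0.5942  0.0411]
 [-0.171   0.5936  0.0404]
 [-0.167   0.5932  0.0412]
 [-0.163   0.5922  0.041 ]
 [-0.159   0.5922  0.0412]
 [-0.155   0.5912  0.0405]
 [-0.151   0.5907  0.0405]
 [-0.147   0.5902  0.0401]
 [-0.143   0.5898  0.0407]
 [-0.139   0.5898  0.0409]
 [-0.135   0.5888  0.0409]
 [-0.131   0.5884  0.0418]
 [-0.127   0.5879  0.0405]
 [-0.123   0.5869  0.0403]
 [-0.119   0.587   0.0412]]
slope [-0.13061243  0.57120021] -7.441416026382804
y range [-0.185  -0.1838 -0.1179 -0.1161] -0.1849666952447693 all -0.18685327966675452 -0.1159950916703878
rest ((546.2535400390625, -157.4790802001953), (150.11358642578125, 100.03252410888672), 7.254713535308838)
```

```bash
python3 -m inch '{"slide":[[0.0374,-0.0045,0],[0,0,0],[0,0,0],[0,0,0.04],[0,0,0.04]],"dr":[[0,0,0],[0,0,-3.7],[0,0,-3.7],[0,0,0],[0,0,0]]}' -0.4 50; python3 -m inch '{"slide":[[0,0,0.035],[0,0,0.02],[0,0,0],[0,0,0],[0,0,0]],"dr":[[0,0,0],[0,0,0],[0,0,0],[0,0,0],[0,0,0]]}'
```

```text
t: 1.45
position: [0.5918, -0.1519, 0.157]
ee_rot: [[-0.131, 0.991, 0.005], [0.991, 0.131, -0.001], [-0.002, 0.004, -1.0]]
force: [0.3, -0.1, -0.5]
width: 0.0668
t: 1.87
position: [0.5914, -0.1525, 0.1027]
ee_rot: [[-0.129, 0.992, 0.002], [0.992, 0.129, -0.001], [-0.001, 0.002, -1.0]]
force: [0.0, -1.0, 0.3]
width: 0.0651
```

```bash
python3 -m inch '{"slide":[[0.001,0,0.03],[0,0,0.03],[0,0,0.013],[0,0,0],[0,0,0]],"dr":[[0,0,0],[0,0,0],[0,0,0],[0,0,0],[0,0,0]]}'; python3 -m inch '{"slide":[[0,0,0],[0,0,0],[0,0,0],[0,0,0],[0,0,0]],"dr":[[0,0,0],[0,0,0],[0,0,0],[0,0,0],[0,0,0]]}' 1 50;python3 -m inch '{"slide":[[0,0,0],[0,0,0],[0,0,0],[0,0,0],[0,0,0]],"dr":[[0,0,0],[0,0,0],[0,0,0],[0,0,0],[0,0,0]]}'
```

```text
t: 2.28
position: [0.591, -0.1517, 0.0291]
ee_rot: [[-0.129, 0.992, 0.001], [0.992, 0.129, -0.0], [-0.0, 0.001, -1.0]]
force: [0.2, -1.2, 0.8]
width: 0.0651
t: 2.7
position: [0.5906, -0.1517, 0.0282]
ee_rot: [[-0.129, 0.992, 0.001], [0.992, 0.129, -0.0], [-0.0, 0.001, -1.0]]
force: [0.5, -0.5, -0.3]
width: 0.0362
t: 3.12
position: [0.5904, -0.1516, 0.0277]
ee_rot: [[-0.129, 0.992, 0.0], [0.992, 0.129, -0.0], [-0.0, 0.0, -1.0]]
force: [0.6, -0.2, 1.3]
width: 0.02
```

```bash
python3 -m inch '{"slide":[[0,0,-0.02],[0,0,-0.04],[0,0,-0.04],[0,0,-0.04],[0,0,-0.04]],"dr":[[0,0,0],[0,0,0],[0,0,0],[0,0,0],[0,0,0]]}'; python3 -m inch '{"slide":[[0.0356,-0.0095,0],[0.0356,-0.0095,0],[0.0356,-0.0095,0],[0.0356,-0.0095,0],[0.0356,-0.0095,0]],"dr":[[0,0,0],[0,0,0],[0,0,0],[0,0,0],[0,0,0]]}';python3 -m inch '{"slide":[[0,0,0],[0,0,0],[0,0,0],[0,0,0],[0,0,0]],"dr":[[0,0,-3.6],[0,0,-3.6],[0,0,0],[0,0,0],[0,0,0]]}'
python3 - <<'E'
from h import *
o=telemetry.observe();print(o["width"],o["position"],o["force"])
p,d,C=snap("wrist");np.savez("pics/w2.npz",p=p,d=d,R=C[1],t=C[2]);cv2.imwrite("pics/w2.png",p[:,:,::-1])
for c in("green","yellow","red","orange"): blobs(p,d,C,c,20)
E
```

```text
t: 3.53
position: [0.59, -0.1515, 0.2094]
ee_rot: [[-0.129, 0.992, -0.0], [0.992, 0.129, 0.0], [0.0, -0.0, -1.0]]
force: [0.1, 0.5, -0.3]
width: 0.0197
t: 3.95
position: [0.5193, 0.0201, 0.2075]
ee_rot: [[-0.128, 0.992, -0.0], [0.992, 0.128, 0.0], [0.0, -0.0, -1.0]]
force: [0.9, 0.8, -0.5]
width: 0.0201
t: 4.37
position: [0.5204, 0.0185, 0.2075]
ee_rot: [[-0.25, 0.968, -0.0], [0.968, 0.25, -0.0], [0.0, -0.0, -1.0]]
force: [-1.4, 0.7, -0.9]
width: 0.0198
0.01979676754136849 [0.5203952  0.01852984 0.20753206] [-1.43871357  0.66748628 -0.90552952]
green [285.3 239.3] [ 262  191   48   95 4160] med [0.5162 0.0342 0.218 ] lo [0.5057 0.0155 0.2132] hi [0.5271 0.0512 0.22  ]
yellow [286.  335.9] [267 325  40  23 597] med [ 0.5274 -0.0087  0.2189] lo [ 0.5207 -0.0137  0.2161] hi [ 0.5351 -0.0036  0.2204]
red [306.2 119.8] [283 114  48  13 554] med [0.5222 0.0819 0.0436] lo [0.5041 0.0739 0.0168] hi [0.5407 0.0895 0.045 ]
orange [310.8  27.6] [282  23  55  10 470] med [0.5073 0.1467 0.0665] lo [0.4881 0.1411 0.0647] hi [0.5238 0.1529 0.068 ]
```

View pics/w2.png

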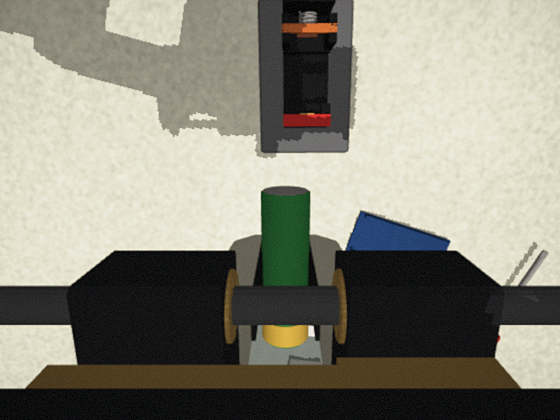

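Picture: bay now lies straight ahead, hoop at (311,28), wall at (306,120). The held cell runs from its minus end at (286,188) to the yellow end at (286,340), parallel to the bay. Working out the numbers next.

```bash
python3 - <<'E'
from h import *
f=np.load("pics/w2.npz");K=vision.camera_params("wrist")["K"];C=(K,f["R"],f["t"]);X=xyz(f["d"],C);o=telemetry.observe()
def rect(m,z):
    c=max(cv2.findContours(m,0,2)[0],key=cv2.contourArea);b=cv2.minAreaRect(c);q=ray(cv2.boxPoints(b),z,C)[:,:2]*1000
    return cv2.minAreaRect(ray(c[:,0,:],z,C)[:,:2].astype(np.float32)*1000)
r=rect(mask(f["p"],"red"),.043);h=rect(mask(f["p"],"orange"),.066);print("wall",r,"hoop",h)
# depth-only top faces
for nm,c,lo,hi in(("wall","red",.040,.048),("hoop","orange",.062,.07)):
    m=(mask(f["p"],c)>0)&(X[...,2]>lo)&(X[...,2]<hi);P=X[m];print(nm,len(P),P.mean(0).round(4),cv2.minAreaRect((P[:,:2]*1000).astype(np.float32)))
# base plate edges
m=(f["d"]>0)&(X[...,2]>.006)&(X[...,2]<.05)&(X[...,1]>.05)&(abs(X[...,0]-.51)<.08)
n,L,S,_=cv2.connectedComponentsWithStats(m.astype(np.uint8));i=1+S[1:,4].argmax();P=X[L==i]
e=[]
d=np.array([-.25,.968]);nn=np.array([.968,.25])
s=P[:,:2]@d;w=P[:,:2]@nn
for a in np.arange(s.min()+.01,s.max()-.01,.005):
    k=abs(s-a)<.0025
    if k.sum()>5:e.append((a,w[k].min(),w[k].max()))
e=np.array(e);print(e.round(4));print("rel angle",np.degrees(np.arctan(np.polyfit(e[:,0],(e[:,1]+e[:,2])/2,1)[0])), "near end s",s.min())
# held cell
R=o["ee_rot"];Q=(X-o["position"])@R
m=(f["d"]>0)&((mask(f["p"],"green")>0)|(mask(f["p"],"yellow")>0))&(X[...,2]>.19)
q=Q[m]
for a in np.arange(-.034,.036,.006):
    k=abs(q[:,0]-a)<.003
    if k.sum()>5:print(round(a,3),k.sum(),"y",((q[k,1].min()+q[k,1].max())/2).round(4),"ztop",np.percentile(q[k,2],2).round(4))
print("xrange",q[:,0].min(),q[:,0].max())
E
```

```text
wall ((522.6055297851562, 81.70414733886719), (39.94670104980469, 9.917166709899902), 14.464777946472168) hoop ((505.398193359375, 146.6986846923828), (40.13142776489258, 6.142491817474365), 14.464680671691895)
wall 528 [0.5228 0.0821 0.0436] ((522.9020385742188, 82.20044708251953), (39.06519317626953, 9.105116844177246), 14.464204788208008)
hoop 470 [0.5067 0.1469 0.0665] ((505.4290771484375, 146.85093688964844), (40.23825454711914, 6.484494209289551), 13.94779109954834)
[[-0.0721  0.4853  0.5687]
 [-0.0671  0.4853  0.5687]
 [-0.0621  0.4854  0.5685]
 [-0.0571  0.4855  0.5681]
 [-0.0521  0.4856  0.568 ]
 [-0.0471  0.4847  0.5677]
 [-0.0421  0.4847  0.5687]
 [-0.0371  0.4848  0.5684]
 [-0.0321  0.4849  0.568 ]
 [-0.0271  0.485   0.5676]
 [-0.0221  0.4852  0.5675]
 [-0.0171  0.4853  0.5685]
 [-0.0121  0.4853  0.5681]
 [-0.0071  0.4844  0.5678]
 [-0.0021  0.4845  0.5676]
 [ 0.0029  0.4846  0.5673]
 [ 0.0079  0.4847  0.5683]
 [ 0.0129  0.4848  0.568 ]
 [ 0.0179  0.4849  0.5678]
 [ 0.0229  0.485   0.5675]
 [ 0.0279  0.4851  0.5682]
 [ 0.0329  0.4842  0.568 ]
 [ 0.0379  0.4843  0.5679]]
rel angle -0.38016231963938835 near end s -0.08206708816565389
-0.034 107 y -0.0009 ztop -0.0128
-0.028 385 y -0.0003 ztop -0.0129
-0.022 138 y -0.0006 ztop -0.013
-0.004 306 y -0.0003 ztop -0.0124
0.002 589 y -0.0004 ztop -0.0125
0.008 617 y -0.0004 ztop -0.0125
0.014 644 y -0.0004 ztop -0.0125
0.02 650 y -0.0004 ztop -0.0126
0.026 658 y -0.0004 ztop -0.0124
0.032 685 y -0.0004 ztop -0.0809
xrange -0.03392098353821631 0.03492660755405729
```

```bash
python3 -m inch '{"slide":[[0.0282,0.0059,0],[0.0282,0.0059,0],[0.0283,0.0059,0],[0,0,0.03],[0,0,0.03]],"dr":[[0,0,0],[0,0,0],[0,0,0],[0,0,-0.35],[0,0,0]]}'; python3 -m inch '{"slide":[[0,0,0.03],[0,0,0],[0,0,0],[0,0,0],[0,0,0]],"dr":[[0,0,0],[0,-5,0],[0,-5,0],[0,-4,0],[0,0,0]]}';python3 -m inch '{"slide":[[0,0,0],[0,0,0],[0,0,0],[0,0,0],[0,0,0]],"dr":[[0,0,0],[0,0,0],[0,0,0],[0,0,0],[0,0,0]]}'
cat > st.py <<'E'
from h import *
S=np.array([.5123,.1205,.032]);d=np.array([-.2555,.9668,0]);n=np.array([.9668,.2555,0])
def state():
    o=telemetry.observe();R=o["ee_rot"];c=o["position"]-.001*R[:,2]
    q=c-S;print("sled x %.1f y %.1f z %.1f mm"%(1000*q@d,1000*q@n,1000*q[2]),"tilt %.2f yawerr %.2f"%(np.degrees(np.arcsin(-R[2,0])),np.degrees(np.arcsin(R[:,0]@n))),"Fx %.1f Fy %.1f Fz %.1f"%(o["force"]@d,o["force"]@n,o["force"][2]),"w %.4f t %.2f"%(o["width"],o["t"]))
    return o
if __name__=="__main__": state()
E
python3 st.py
```

```text
t: 4.83
position: [0.5169, 0.1064, 0.1482]
ee_rot: [[-0.258, 0.966, 0.003], [0.966, 0.258, 0.001], [-0.0, 0.003, -1.0]]
force: [0.3, -0.5, -1.6]
width: 0.0203
t: 5.25
position: [0.5158, 0.1058, 0.117]
ee_rot: [[-0.25, 0.966, 0.063], [0.937, 0.258, -0.237], [-0.245, -0.001, -0.969]]
force: [0.3, 0.5, -1.1]
width: 0.0199
t: 5.67
position: [0.5163, 0.1047, 0.1178]
ee_rot: [[-0.249, 0.966, 0.062], [0.938, 0.257, -0.233], [-0.241, 0.0, -0.97]]
force: [-1.0, 0.1, -0.8]
width: 0.0195
sled x -16.0 y -0.2 z 86.7 mm tilt 13.96 yawerr -0.08 Fx 0.4 Fy -1.0 Fz -0.8 w 0.0195 t 5.67
```

```bash
python3 - <<'E'
from h import *
a,da,Ca=snap("side");b,db,Cb=snap("wrist");c,dc,Cc=snap("scene")
np.savez("pics/w3.npz",p=b,d=db,R=Cb[1],t=Cb[2])
f=lambda p,k:cv2.resize(p,None,fx=k,fy=k,interpolation=cv2.INTER_CUBIC)
A=f(a[110:220,170:310],2.8)[:300,:390];B=f(c[140:250,330:470],2.8)[:300,:390]
W=cv2.resize(b,(400,300))
out=np.zeros((600,800,3),np.uint8);out[:A.shape[0],:A.shape[1]]=A;out[300:300+B.shape[0],:B.shape[1]]=B;out[:300,400:]=W;cv2.imwrite("pics/c3.png",out[:,:,::-1])
for k in("orange","red"): blobs(b,db,Cb,k,15)
E
```

```text
orange [286.2 135.6] [247 128  79  15 915] med [0.5053 0.147  0.0666] lo [0.4869 0.1404 0.065 ] hi [0.5237 0.1528 0.0678]
red [348.3   9.8] [337   0  24  23 456] med [0.5196 0.21   0.0496] lo [0.5143 0.2054 0.0482] hi [0.5245 0.2141 0.051 ]
red [258.  222.8] [256 215   5  16  76] med [0.5046 0.0781 0.0435] lo [0.5024 0.0732 0.041 ] hi [0.5066 0.0826 0.0445]
red [312.8 223. ] [310 216   7  15  94] med [0.5394 0.0876 0.0435] lo [0.5209 0.0822 0.0414] hi [0.5418 0.1274 0.1139]
```

View pics/c3.png

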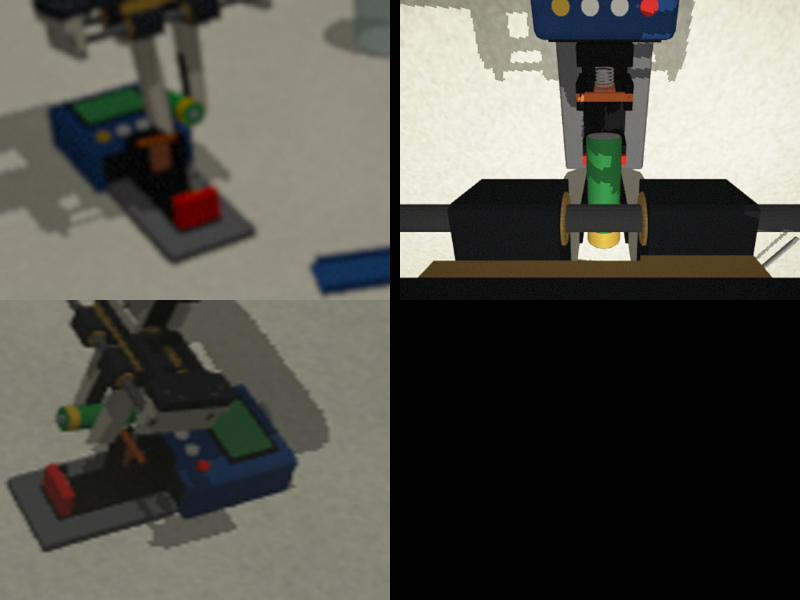

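Cell is slanted minus-end low, centred laterally with the hoop (603 vs 605 px in the wrist panel), ahead of and above the hoop. Lowering now.

```bash
python3 -m inch '{"slide":[[0.0042,0,0.0167],[0.0042,0,0.0167],[0.0042,0,0.0167],[0,0,0],[0,0,0]],"dr":[[0,0,0],[0,0,0],[0,0,0],[0,0,0],[0,0,0]]}'; python3 st.py; python3 -m inch '{"slide":[[0.001,0,0.0044],[0.001,0,0.0044],[0,0,0],[0,0,0],[0,0,0]],"dr":[[0,0,0],[0,0,0],[0,0,0],[0,0,0],[0,0,0]]}'; python3 st.py
```

```text
t: 6.23
position: [0.5158, 0.1052, 0.0657]
ee_rot: [[-0.251, 0.966, 0.061], [0.937, 0.258, -0.234], [-0.242, -0.001, -0.97]]
force: [-0.1, 0.1, -0.8]
width: 0.02
sled x -15.5 y -0.6 z 34.7 mm tilt 14.00 yawerr -0.16 Fx 0.1 Fy -0.1 Fz -0.8 w 0.0200 t 6.23
t: 6.65
position: [0.5163, 0.1052, 0.0573]
ee_rot: [[-0.25, 0.966, 0.063], [0.937, 0.258, -0.234], [-0.242, 0.0, -0.97]]
force: [0.3, 0.4, -0.3]
width: 0.0196
sled x -15.6 y -0.1 z 26.3 mm tilt 14.00 yawerr -0.14 Fx 0.4 Fy 0.4 Fz -0.3 w 0.0196 t 6.65
```

```bash
python3 -m inch '{"slide":[[0.0021,0,0.0006],[0.0021,0,0.0006],[0.0021,0,0.0006],[0.0021,0,0.0006],[0,0,0]],"dr":[[0,0,0],[0,0,0],[0,0,0],[0,0,0],[0,0,0]]}'; python3 st.py; python3 -m inch '{"slide":[[0.003,0,0.0007],[0,0,0],[0,0,0],[0,0,0],[0,0,0]],"dr":[[0,0,0],[0,0,0],[0,0,0],[0,0,0],[0,0,0]]}'; python3 st.py
```

```text
t: 7.07
position: [0.514, 0.1127, 0.0523]
ee_rot: [[-0.251, 0.966, 0.062], [0.937, 0.258, -0.234], [-0.242, -0.0, -0.97]]
force: [0.8, -1.4, -0.6]
width: 0.0197
sled x -7.7 y -0.3 z 21.3 mm tilt 14.01 yawerr -0.16 Fx -1.6 Fy 0.4 Fz -0.6 w 0.0197 t 7.07
t: 7.48
position: [0.5136, 0.115, 0.0513]
ee_rot: [[-0.25, 0.966, 0.063], [0.937, 0.258, -0.234], [-0.242, 0.0, -0.97]]
force: [2.3, -3.4, -0.1]
width: 0.0199
sled x -5.4 y -0.2 z 20.3 mm tilt 14.01 yawerr -0.14 Fx -3.9 Fy 1.3 Fz -0.1 w 0.0199 t 7.48
```

```bash
python3 -m inch '{"slide":[[0.002,0,-0.0008],[0.002,0,-0.0008],[0.002,0,-0.0007],[0,0,0],[0,0,0]],"dr":[[0,0,0],[0,0,0],[0,0,0],[0,0,0],[0,0,0]]}'; python3 st.py;python3 -m inch '{"slide":[[0,0,0],[0,0,0],[0,0,0],[0,0,0],[0,0,0]],"dr":[[0,0,0],[0,0,0],[0,0,0],[0,0,0],[0,0,0]]}'; python3 st.py
python3 - <<'E'
from st import *
o=[]
for i in range(4):
    b,db,Cb=snap("wrist");state()
np.savez("pics/w4.npz",p=b,d=db,R=Cb[1],t=Cb[2])
o=telemetry.observe();X=xyz(db,Cb);Q=(X-o["position"])@o["ee_rot"]
q=Q[(db>0)&((mask(b,"green")>0)|(mask(b,"yellow")>0))&(abs(Q[...,2])<.03)&(abs(Q[...,0])<.05)]
for a in np.arange(-.034,.036,.006):
    k=abs(q[:,0]-a)<.003
    if k.sum()>5:print(round(a,3),k.sum(),"ztop",np.percentile(q[k,2],3).round(4))
print(q[:,0].min(),q[:,0].max())
E
```

```text
t: 7.9
position: [0.5119, 0.1207, 0.0519]
ee_rot: [[-0.25, 0.966, 0.063], [0.937, 0.258, -0.235], [-0.243, -0.0, -0.97]]
force: [4.3, -10.0, -1.6]
width: 0.0199
sled x 0.5 y -0.3 z 20.9 mm tilt 14.08 yawerr -0.14 Fx -10.8 Fy 1.6 Fz -1.6 w 0.0199 t 7.90
t: 8.32
position: [0.512, 0.1206, 0.0519]
ee_rot: [[-0.25, 0.966, 0.063], [0.937, 0.258, -0.235], [-0.243, -0.0, -0.97]]
force: [4.3, -9.3, -2.4]
width: 0.0201
sled x 0.4 y -0.3 z 20.9 mm tilt 14.08 yawerr -0.13 Fx -10.1 Fy 1.8 Fz -2.4 w 0.0201 t 8.32
sled x 0.4 y -0.3 z 20.9 mm tilt 14.08 yawerr -0.13 Fx -10.8 Fy 2.3 Fz -1.4 w 0.0200 t 8.37
sled x 0.4 y -0.3 z 20.9 mm tilt 14.08 yawerr -0.13 Fx -9.8 Fy 0.9 Fz -1.9 w 0.0199 t 8.42
sled x 0.4 y -0.3 z 20.9 mm tilt 14.08 yawerr -0.13 Fx -11.0 Fy 0.8 Fz -2.3 w 0.0199 t 8.47
sled x 0.5 y -0.3 z 20.9 mm tilt 14.08 yawerr -0.13 Fx -11.0 Fy 1.9 Fz -1.6 w 0.0199 t 8.52
-0.034 155 ztop -0.0127
-0.028 423 ztop -0.0129
-0.022 144 ztop -0.013
-0.004 355 ztop -0.0119
0.002 595 ztop -0.0123
0.008 624 ztop -0.0121
0.014 510 ztop -0.0123
0.02 6 ztop -0.0055
0.026 590 ztop -0.0121
0.032 382 ztop -0.0123
-0.03428553555380059 0.03608737409712332
```

```bash
python3 -m inch '{"slide":[[0.0013,0,-0.0003],[0.0012,0,-0.0003],[0,0,0],[0,0,0],[0,0,0]],"dr":[[0,0,0],[0,0,0],[0,0,0],[0,0,0],[0,0,0]]}'; python3 st.py; python3 -m inch '{"slide":[[0,0,0],[0,0,0],[0,0,0],[0,0,0],[0,0,0]],"dr":[[0,0,0],[0,0,0],[0,0,0],[0,0,0],[0,0,0]]}' ; python3 st.py
```

```text
t: 8.93
position: [0.5114, 0.1228, 0.0519]
ee_rot: [[-0.25, 0.966, 0.063], [0.937, 0.258, -0.236], [-0.244, -0.0, -0.97]]
force: [5.3, -12.7, -2.3]
width: 0.0198
sled x 2.8 y -0.3 z 20.9 mm tilt 14.11 yawerr -0.13 Fx -13.6 Fy 1.9 Fz -2.3 w 0.0198 t 8.93
t: 9.35
position: [0.5114, 0.1228, 0.0519]
ee_rot: [[-0.25, 0.966, 0.063], [0.937, 0.258, -0.236], [-0.244, -0.0, -0.97]]
force: [4.8, -12.3, -2.6]
width: 0.02
sled x 2.7 y -0.3 z 20.9 mm tilt 14.11 yawerr -0.13 Fx -13.1 Fy 1.5 Fz -2.6 w 0.0200 t 9.35
```

```bash
python3 -m inch '{"slide":[[0.0010,0,0.0025],[0.0005,0,0.00265],[0,0,0],[0,0,0],[0,0,0]],"dr":[[0,3.5,0],[0,3.5,0],[0,0,0],[0,0,0],[0,0,0]]}'; python3 st.py; python3 -m inch '{"slide":[[0,0,0],[0,0,0],[0,0,0],[0,0,0],[0,0,0]],"dr":[[0,0,0],[0,0,0],[0,0,0],[0,0,0],[0,0,0]]}' >/dev/null; python3 st.py
python3 - <<'E'
from h import *
a,da,Ca=snap("side");c,dc,Cc=snap("scene")
f=lambda p:cv2.resize(p,None,fx=7,fy=7,interpolation=cv2.INTER_CUBIC)
cv2.imwrite("pics/c4.png",np.hstack([f(a[145:205,205:260]),f(c[165:225,340:395])])[:,:,::-1])
E
```

```text
t: 9.77
position: [0.5114, 0.123, 0.0467]
ee_rot: [[-0.255, 0.966, 0.032], [0.959, 0.257, -0.119], [-0.124, 0.0, -0.992]]
force: [4.5, -11.1, 0.3]
width: 0.0203
sled x 2.7 y -0.2 z 15.7 mm tilt 7.10 yawerr -0.10 Fx -11.9 Fy 1.5 Fz 0.3 w 0.0203 t 9.77
sled x 3.0 y -0.2 z 15.7 mm tilt 7.11 yawerr -0.13 Fx -14.0 Fy 1.8 Fz -0.7 w 0.0198 t 10.18
```

View pics/c4.png

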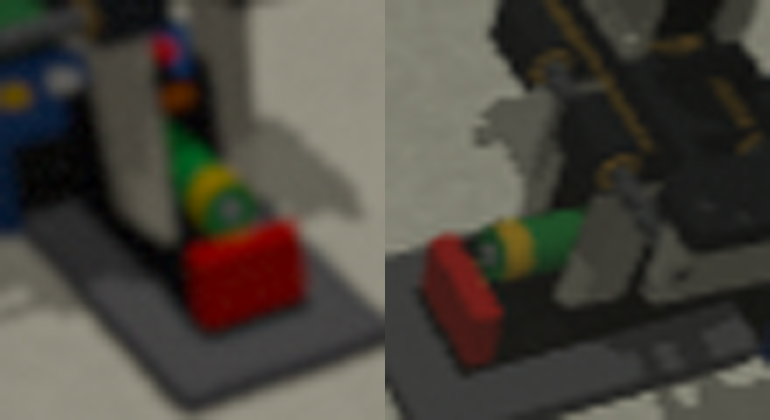

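Both views show the plus end behind the red wall, no vertical load. Continuing to level.

```bash
python3 -m inch '{"slide":[[0.0002,0,0.0022],[0.0001,0,0.0022],[0,0,0],[0,0,0],[0,0,0]],"dr":[[0,3.5,0],[0,3.6,0],[0,0,0],[0,0,0],[0,0,0]]}'; python3 st.py; python3 -m inch '{"slide":[[0,0,0],[0,0,0],[0,0,0],[0,0,0],[0,0,0]],"dr":[[0,0,0],[0,0,0],[0,0,0],[0,0,0],[0,0,0]]}' >/dev/null; python3 st.py
```

```text
t: 10.7
position: [0.5116, 0.1229, 0.0425]
ee_rot: [[-0.257, 0.966, 0.0], [0.966, 0.257, 0.0], [-0.0, 0.0, -1.0]]
force: [2.1, -12.7, 2.9]
width: 0.0197
sled x 2.5 y -0.1 z 11.5 mm tilt 0.00 yawerr -0.10 Fx -12.8 Fy -1.2 Fz 2.9 w 0.0197 t 10.70
sled x 2.8 y -0.1 z 11.5 mm tilt 0.01 yawerr -0.14 Fx -11.3 Fy -1.1 Fz 2.4 w 0.0197 t 11.12
```

```bash
python3 -m inch '{"slide":[[-0.0006,0,0],[-0.0006,0,0],[-0.0006,0,0],[0,0,0],[0,0,0]],"dr":[[0,0,0],[0,0,0],[0,0,0],[0,0,0],[0,0,0]]}'>/dev/null; python3 st.py; python3 -m inch '{"slide":[[-0.0004,0,0],[0,0,0],[0,0,0],[0,0,0],[0,0,0]],"dr":[[0,0,0],[0,0,0],[0,0,0],[0,0,0],[0,0,0]]}' >/dev/null; python3 st.py; python3 -m inch '{"slide":[[-0.0003,0,0],[0,0,0],[0,0,0],[0,0,0],[0,0,0]],"dr":[[0,0,0],[0,0,0],[0,0,0],[0,0,0],[0,0,0]]}' >/dev/null; python3 st.py
```

```text
sled x 1.2 y -0.1 z 11.5 mm tilt -0.01 yawerr -0.14 Fx -10.2 Fy -0.9 Fz 3.1 w 0.0200 t 11.53
sled x 0.8 y -0.1 z 11.5 mm tilt -0.02 yawerr -0.14 Fx -10.2 Fy -0.6 Fz 2.1 w 0.0199 t 11.95
sled x 0.6 y -0.1 z 11.5 mm tilt -0.02 yawerr -0.14 Fx -10.7 Fy -0.7 Fz 1.9 w 0.0201 t 12.37
```

```bash
for i in 1; do python3 -m inch '{"slide":[[-0.0004,0,0],[0,0,0],[0,0,0],[0,0,0],[0,0,0]],"dr":[[0,0,0],[0,0,0],[0,0,0],[0,0,0],[0,0,0]]}' >/dev/null; python3 st.py; done; python3 -m inch '{"slide":[[-0.0004,0,0],[0,0,0],[0,0,0],[0,0,0],[0,0,0]],"dr":[[0,0,0],[0,0,0],[0,0,0],[0,0,0],[0,0,0]]}' >/dev/null; python3 st.py; python3 -m inch '{"slide":[[-0.0003,0,0],[0,0,0],[0,0,0],[0,0,0],[0,0,0]],"dr":[[0,0,0],[0,0,0],[0,0,0],[0,0,0],[0,0,0]]}' >/dev/null; python3 st.py
```

```text
sled x 0.4 y -0.1 z 11.4 mm tilt -0.06 yawerr -0.14 Fx -6.4 Fy -0.7 Fz 1.7 w 0.0201 t 12.78
sled x 0.4 y -0.1 z 11.4 mm tilt -0.09 yawerr -0.15 Fx -4.9 Fy -0.2 Fz 6.0 w 0.0196 t 13.20
sled x 0.3 y -0.1 z 11.5 mm tilt -0.12 yawerr -0.15 Fx -2.1 Fy -0.4 Fz 5.6 w 0.0196 t 13.62
```

```bash
python3 -m inch '{"slide":[[-0.0002,0,0],[0,0,0],[0,0,0],[0,0,0],[0,0,0]],"dr":[[0,0,0],[0,0,0],[0,0,0],[0,0,0],[0,0,0]]}' 0.3; python3 st.py; python3 -m inch '{"slide":[[0,0,0],[0,0,-0.003],[0,0,-0.01],[0,0,-0.02],[0,0,-0.03]],"dr":[[0,0,0],[0,0,0],[0,0,0],[0,0,0],[0,0,0]]}'; python3 st.py
python3 -m inch '{"slide":[[0,0,-0.03],[0,0,-0.03],[-0.03,0,-0.03],[-0.03,0,0],[-0.03,0,0]],"dr":[[0,0,0],[0,0,0],[0,0,0],[0,0,0],[0,0,0]]}'; python3 -m inch '{"slide":[[0,0,0],[0,0,0],[0,0,0],[0,0,0],[0,0,0]],"dr":[[0,0,0],[0,0,0],[0,0,0],[0,0,0],[0,0,0]]}' >/dev/null
python3 - <<'E'
from h import *
from st import S,d,n
p,dd,C=snap("wrist");np.savez("pics/w5.npz",p=p,d=dd,R=C[1],t=C[2]);X=xyz(dd,C);c=snap("side")[0]
W=p[:210,150:430];cv2.imwrite("pics/c5.png",np.hstack([cv2.resize(W,(400,300)),cv2.resize(c[140:206,200:288],(400,300),interpolation=2)])[:,:,::-1])
for k in("green","yellow","red","orange"): blobs(p,dd,C,k,20)
q=(X-S);m=(dd>0)&((mask(p,"green")>0)|(mask(p,"yellow")>0))&(abs(q@n)<.015)&(abs(q@d)<.045);Q=q[m];s=Q@d;w=Q@n
for a in np.arange(-.034,.036,.006):
    k=abs(s-a)<.003
    if k.sum()>5:print(round(a,3),k.sum(),"lat %.4f ztop %.4f"%((w[k].min()+w[k].max())/2,np.percentile(Q[k,2],97)))
print(s.min(),s.max())
E
```

```text
t: 14.03
position: [0.512, 0.1204, 0.042]
ee_rot: [[-0.258, 0.966, -0.001], [0.966, 0.258, 0.002], [0.002, -0.0, -1.0]]
force: [-0.8, -0.0, 0.6]
width: 0.0325
sled x -0.0 y -0.3 z 11.0 mm tilt -0.11 yawerr -0.15 Fx 0.2 Fy -0.7 Fz 0.6 w 0.0325 t 14.03
t: 14.45
position: [0.5111, 0.12, 0.1046]
ee_rot: [[-0.258, 0.966, -0.004], [0.966, 0.258, 0.001], [0.002, -0.003, -1.0]]
force: [-0.4, -0.5, -1.5]
width: 0.0326
sled x -0.1 y -1.3 z 73.6 mm tilt -0.12 yawerr -0.15 Fx -0.4 Fy -0.5 Fz -1.5 w 0.0326 t 14.45
t: 14.87
position: [0.536, 0.0329, 0.1979]
ee_rot: [[-0.259, 0.966, 0.004], [0.966, 0.259, 0.002], [0.001, 0.004, -1.0]]
force: [0.3, -0.1, -0.9]
width: 0.033
green [285.5  35.3] [275  34  22   3  48] med [0.5035 0.1531 0.0536] lo [0.4966 0.1512 0.0502] hi [0.5099 0.155  0.0554]
green [285.7  80.7] [ 273   48   26   66 1536] med [0.5118 0.1221 0.0531] lo [0.5007 0.0997 0.0487] hi [0.523  0.1438 0.0551]
red [285.6 135.1] [262 129  49  13 567] med [0.5228 0.0818 0.0436] lo [0.5044 0.0746 0.0422] hi [0.5406 0.0894 0.0449]
orange [291.1  41.9] [265  37  50  10 339] med [0.509  0.1472 0.0666] lo [0.4925 0.1419 0.065 ] hi [0.5242 0.153  0.0679]
-0.034 37 lat -0.0009 ztop 0.0228
-0.028 36 lat -0.0002 ztop 0.0230
-0.022 135 lat -0.0002 ztop 0.0230
-0.016 188 lat -0.0006 ztop 0.0227
-0.01 187 lat -0.0006 ztop 0.0232
-0.004 187 lat -0.0007 ztop 0.0229
0.002 199 lat -0.0007 ztop 0.0232
0.008 189 lat -0.0007 ztop 0.0232
0.014 193 lat -0.0007 ztop 0.0229
0.02 200 lat 0.0001 ztop 0.0233
0.026 73 lat 0.0008 ztop 0.0232
0.032 47 lat -0.0004 ztop 0.0234
-0.033302836790624846 0.03480949935524678
```

View pics/c5.png

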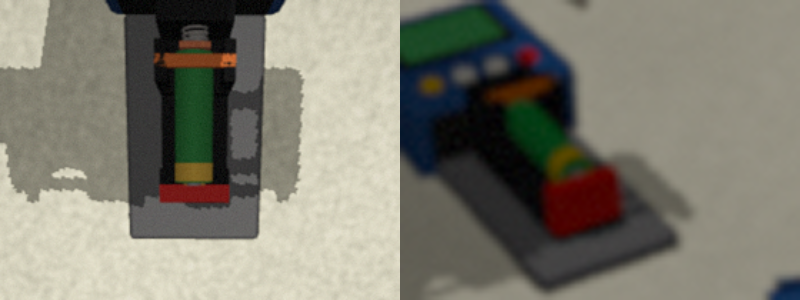

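The cell lies level under the hoop, with its plus end tight against the red wall and the gripper clear. Handing in.

```bash
python3 -c "
from rig import hand_in
print(hand_in())"
```

```text
the job is handed in; nothing more can be done
None
```

I put the green cell into the bay minus end first at a 14° slant, pressed it against the spring, lowered the plus end behind the red wall and let go. The job is handed in, and robot time was about 15 s.

- **Spring:** I estimated 11–12 mm of travel while slanting, under the 13.5 mm limit. Wrist force read up to about 14 N, and force and position agreed to within about 1 mm. There is no direct spring reading, so the seated 8 mm is inferred from the cell resting against the wall.
- **Release:** I eased the cell back until the wall took most of the spring load, with about 2 N left on the wrist, so it did not snap over when I opened the fingers.
- **Final picture:** The cell is level to within about 0.5 mm along its length. It is within 1 mm of the sled's centre line and spans about -33 to +35 mm, with the 1.5 mm steel button at the plus end not counted. The gripper is clear of everything.
- **Disagreement:** The camera put the cell's top about 2 mm higher than a seated cell's. It read a similar 1 to 2 mm high on the cell in the rest, so I took it as camera bias.
- **Bystanders:** I felt no contact with the spent cell, cover or beaker, but did not measure their positions again at the end.

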